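Close the row of sample tubes with a fingertip

TASK

Run closed fingertips gently along the row of sample tubes in the aluminium block, from the red-banded end to the other end, so that the six blue flip caps that stand ajar are closed flat, one after the other in that order. Do not pick up or push the block out of its place, and leave the two vials in it and everything else on the bench alone.

Things in the scene. Friction and masses are not known exactly. Their poses are not given: they have to be found in the camera images.
- rack: loose aluminium block, 90 (x) x 200 (y) x 50 mm high, 0.95 kg, at any yaw; origin at the centre of its underside. Six white tube mouths (19 mm wide, 6 mm proud of the top) in a row along its y, 22 mm to the -x side, 28 mm apart. Its -y end, beside tube 1, has a red band across the top and end face. Two vials stand in its +x side.
- tube1 (a point): point on the block over the middle of tube 1 (the one next to the red band), level with the top face of its cap when that is shut (60.5 mm above the bench); the block's axes; it does not move with the cap
- tube2 (a point): point on the block over the middle of tube 2, level with the top face of its cap when that is shut (60.5 mm above the bench); the block's axes; it does not move with the cap
- tube3 (a point): point on the block over the middle of tube 3, level with the top face of its cap when that is shut (60.5 mm above the bench); the block's axes; it does not move with the cap
- tube4 (a point): point on the block over the middle of tube 4, level with the top face of its cap when that is shut (60.5 mm above the bench); the block's axes; it does not move with the cap
- tube5 (a point): point on the block over the middle of tube 5, level with the top face of its cap when that is shut (60.5 mm above the bench); the block's axes; it does not move with the cap
- tube6 (a point): point on the block over the middle of tube 6 (the far end from the red band), level with the top face of its cap when that is shut (60.5 mm above the bench); the block's axes; it does not move with the cap
- cap1 (a joint): angle of tube 1's blue flip cap: 0 is shut flat, it grows as the cap opens (to 1.2 rad). Disc 20 mm wide, 4 mm thick. Hinge 11.5 mm from the tube's middle on the red-band side, 4 mm under the shut top face; tab ends 26.5 mm from the hinge, away from the red band, so an ajar cap is a ramp rising away from the band. Stays where left (about 0.006 N m; no spring or latch)
- cap2 (a joint): angle of tube 2's blue flip cap: 0 is shut flat, it grows as the cap opens (to 1.2 rad). Like cap 1
- cap3 (a joint): angle of tube 3's blue flip cap: 0 is shut flat, it grows as the cap opens (to 1.2 rad). Like cap 1
- cap4 (a joint): angle of tube 4's blue flip cap: 0 is shut flat, it grows as the cap opens (to 1.2 rad). Like cap 1
- cap5 (a joint): angle of tube 5's blue flip cap: 0 is shut flat, it grows as the cap opens (to 1.2 rad). Like cap 1
- cap6 (a joint): angle of tube 6's blue flip cap: 0 is shut flat, it grows as the cap opens (to 1.2 rad). Like cap 1
- vial_a: loose amber glass vial, white cap, 22 mm wide, 58 mm tall, standing 22 mm deep in a pocket of the block (its top 86 mm above the bench), 51 mm from the tube row, at y = -50 mm of the block; origin at the middle of its underside
- vial_b: loose clear glass vial, green cap, same size and depth, at y = +50 mm of the block; origin at the middle of its underside
- marker: loose marker pen lying on the bench, white with black cap, 130 mm long along x, 17 mm thick; origin on the bench under its middle
- dishes: loose stack of three clear culture dishes, 88 mm wide, 48 mm tall; origin at the middle of its underside
- tipbox: loose pipette tip box, blue with clear lid, 120 (x) x 85 (y) x 75 mm tall; origin at the middle of its underside
- reagent: loose amber reagent bottle with orange cap, 64 mm wide, 130 mm tall; origin at the middle of its underside
- slidebox: loose green slide box, 85 (x) x 170 (y) x 30 mm; origin at the middle of its underside

How it is judged:
By the outcome, as a careful person would: the job done as asked, in the order asked, and still so for the second after the job is handed in, with the robot touching nothing.
It also fails if it takes over 38 s, if anything falls off the work surface, if the arm or the gripper's body presses on something with over 40 N, if the wrist force passes 120 N, or if a joint passes its speed limit or range.

ROBOT

A 7-joint arm with a two-finger parallel gripper is mounted at the origin on the work surface. World frame = base frame: x ahead of the robot, y to its left, z up, the work surface at z = 0. Lengths are in m, angles in rad, forces in N, time in s.
With the tool pointing down it reaches from about 0.425 to 0.925 m from the base axis. Payload 6.8 kg.
Tool frame: the origin (TCP) lies on the centre line of the jaws, within the pads' length; the fingertips stand 14 mm ahead of it and the grasp point (between the pads) lies 5 mm behind it (r.tips_ahead is the distance from the TCP to the fingertips, in m); z points along the fingers, y is the line along which they close (so a half turn about z gives the same grasp; the last joint's range is limited). The gripper opens to 85 mm and grips with 20 to 120 N. Pads are 22 mm wide; open, the fingers measure 114 mm over their backs; the gripper's body (76 mm by 85 mm) begins 54 mm behind the grasp point. The pads swing forward as they close: fully open they stand 13 mm farther back than shut.
Start: joints at [1.123, 0.477, 0.022, 1.555, -0.011, 1.109, -0.083], TCP at [0.225, -0.636, 0.245] pointing down, gripper open.
Joint ranges: [-2.96, 2.96], [-0.34, 2.1], [-1.41, 1.46], [0.24, 2.44], [-1.37, 4.51], [0.17, 1.92], [-2.96, 2.96]. Speed limits (rad/s): [2.39, 2.39, 3.14, 3.14, 3.14, 3.14, 3.14].

INTERFACE

Orientations are given as a rotation vector (axis times angle).
In Python, from bench import r, eyes gives the robot as it stands.
- The arm moves only by the tool step_arm, never from a script. Its argument "rows" is a list of rows, each a list of 6 numbers: the shift along the world's x, y, z in units of 60 cm (1.0 is 60 cm), then the turn, a rotation vector about the world's x, y, z in units of pi rad (1.0 is pi rad). In form: [[x, y, z, rx, ry, rz], ...]. A call has 1 to 5 rows; each row is the pose to reach, as a shift and turn from the pose commanded when the call began, turning the shorter way round; what a row does not reach only later rows make up. A row lasts 1/12 s, in which the tool goes at most 41.7 mm and 7.16 degrees, less where a joint would pass 70% of its speed; a pose out of reach is approached as far as the arm can. A call with a number of a shift or a turn outside -1 to 1 is refused whole. A call with a gripper value outside its range is refused whole. "jaw" is the closure, from 0 (fully open) to 1 (shut), set as the call begins (left out, the last holds). The fingers move at their own pace and stop on an object; "squeeze" is the grip in N (left out, the last holds). Time passes only in rows, so rows that repeat a pose let the fingers close. It gives the time, the measured TCP pose, the force, the opening and the grip force at its end, in the units of the state.
- r.get_obs(): the state, without advancing time (a new reading comes with each control period).
- eyes.grab_frame(name): name is "scene" or "top"; returns the picture (480x640x3 uint8, red, green, blue); there is no depth.
- eyes.camera_info(name): a dict with "mtx" (3x3 intrinsics, pixels), "extrinsics" (4x4, takes a point from camera to world coordinates). Camera axes: x right, y down, z forward; pixel columns grow to the right and rows downward; lengths in m; the calibration is good to about 2 mm. A picture is of the moment at which its call begins. camera_info takes no time and is no camera call.
- r.hand_in(): hands the job in; it is judged then, once.
The state is a dict: "clock": time; "joints": joint angles; "qvel": joint speeds; "tau": joint torques, N m; "tcp_pos": TCP position; "orientation": TCP orientation; "contact_force": force on the tool from outside, world axes, zero at the start; "moment": the same for the moment, N m; "grip_width": finger opening in m; "gripper_force": force on a finger pad.
Only numpy, scipy, OpenCV 4.12 (cv2) and the standard library are available. Lean on these libraries where they do the work, as an engineer would, in place of code of your own. Each camera call takes 0.05 s, during which the arm holds its last target. There are 200 camera calls.

## Working session

There is one attempt and no reset: what is moved stays moved. The work goes in short steps, Python scripts to look and compute and a tool call to move; the robot and the scene stay as the last step left them, time stands still between calls to the robot, and variables do not carry over. Pictures are saved under pics/ and viewed, at most 10 in all, crops included, and the job is handed in when it is done.

Besides the shell and the picture viewer there is one more tool, called after ">>>" as name(argument=value, ...), one argument or row to a line, values as JSON. step_arm: Moves the arm, as the interface text tells. Shifts and turns lie within -1 to 1; 1 stands for 60 cm of shift or pi rad of turn. Its arguments: {"type":"object","properties":{"rows":{"type":"array"},"jaw":{"type":"number"},"squeeze":{"type":"number"}},"required":["rows"]}

```bash
mkdir -p pics; python3 - <<'E'
from bench import r, eyes
import cv2
for n in("top","scene"):
    cv2.imwrite(f"pics/{n}0.png",eyes.grab_frame(n)[:,:,::-1])
    i=eyes.camera_info(n);print(i["mtx"],i["extrinsics"])
o=r.get_obs();print(o["clock"],o["tcp_pos"],o["orientation"],o["contact_force"],r.tips_ahead)
E
```

```text
[[508.70486002   0.         328.75680485]
 [  0.         508.70486002 236.8250487 ]
 [  0.           0.           1.        ]] [[ 0.00597132 -0.99470984  0.10255082  0.4987704 ]
 [-0.99996146 -0.00659969 -0.00578916 -0.01339198]
 [ 0.00643534 -0.1025123  -0.99471092  1.17549371]
 [ 0.          0.          0.          1.        ]]
[[539.69214011   0.         324.54109814]
 [  0.         539.69214011 238.55821077]
 [  0.           0.           1.        ]] [[ 0.62729695  0.42767111 -0.6508425   1.2924384 ]
 [ 0.77877401 -0.34115878  0.52642352 -0.56785523]
 [ 0.0030955  -0.83708309 -0.54706701  0.64134234]
 [ 0.          0.          0.          1.        ]]
0.1 [ 0.22483633 -0.63593344  0.24440614] [-3.09476851e+00 -5.31037554e-01  5.74467990e-04] [-0.0261794   0.03856249  0.24083062] 0.014
```

View pics/top0.png

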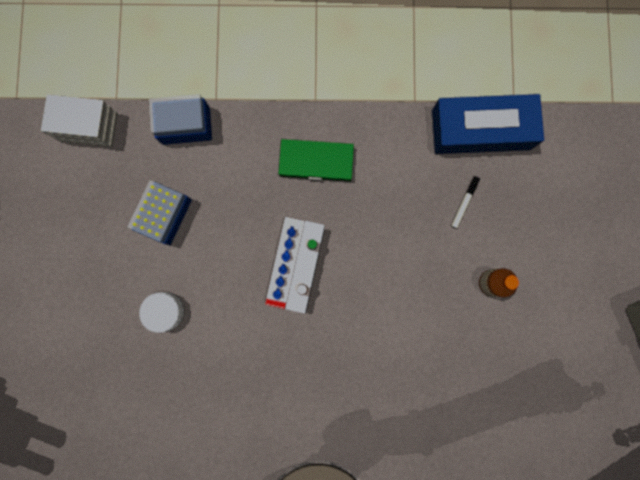

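View pics/scene0.png

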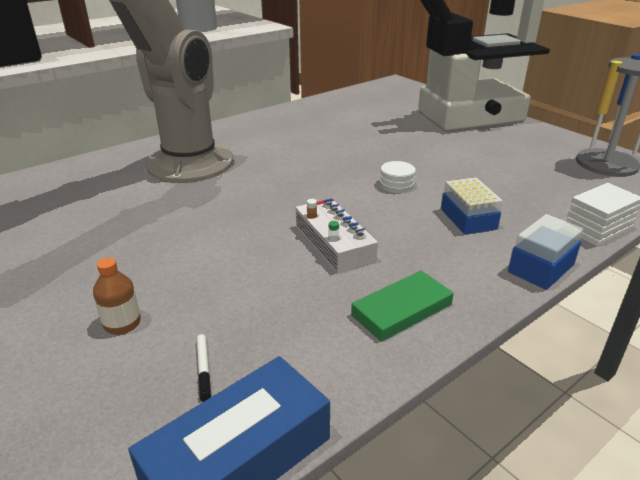

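The top view shows the block around (296,265) with its red band at (276,303), and the tubes running from (278,294) up to (292,232). The scene view shows it at (335,232). I'll enlarge both.

```bash
python3 - <<'E'
import cv2
a=cv2.imread("pics/top0.png")[210:320,250:340];b=cv2.imread("pics/scene0.png")[190:275,285:385]
cv2.imwrite("pics/c1.png",cv2.resize(a,None,fx=5.4,fy=5.4,interpolation=cv2.INTER_CUBIC))
cv2.imwrite("pics/c2.png",cv2.resize(b,None,fx=7,fy=7,interpolation=cv2.INTER_CUBIC))
E
```

```text
(no output)
```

View pics/c1.png

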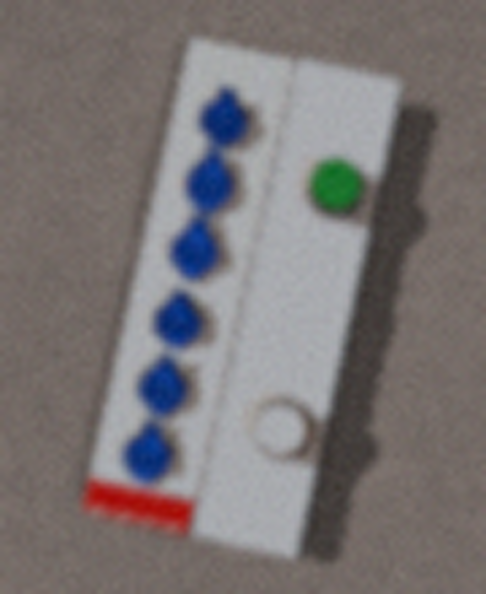

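View pics/c2.png

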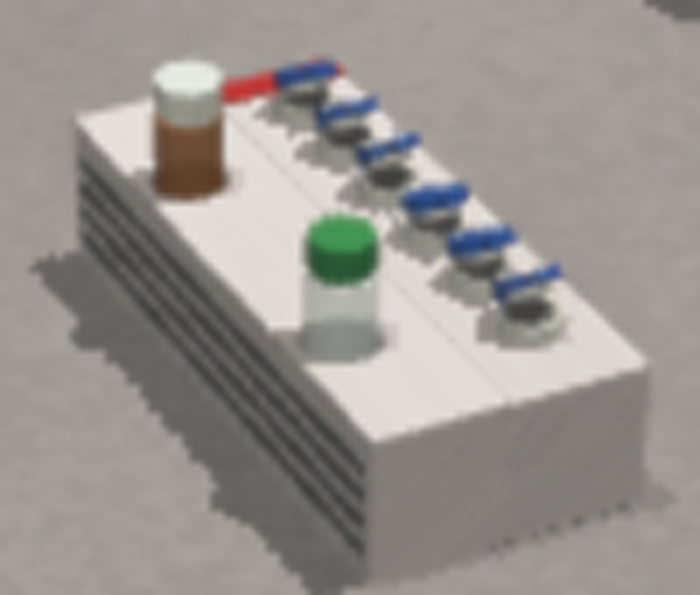

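Crop 1 (x5.4, offset 250,210) has top-face corners at (192,38), (402,78), (298,557), vial caps at (336,186) and (283,428). Crop 2 (x7, offset 285,190) has corners at (78,118), (375,440), (648,365). The caps stand about 20–35° open.

```bash
cat > h.py <<'E'
import numpy as np
from scipy.optimize import least_squares
from scipy.spatial.transform import Rotation as R
from bench import r, eyes
def proj(n,P):
    i=eyes.camera_info(n);E=i["extrinsics"];c=(np.asarray(P)-E[:3,3])@E[:3,:3];u=c@i["mtx"].T;return u[:,:2]/u[:,2:]
B={"top":[(-45,100,50),(45,100,50),(45,-100,50),(29,50,86),(29,-50,86)],"scene":[(45,-100,50),(45,100,50),(-45,100,50)]}
def W(p,b):
    a=p[2];b=np.asarray(b)/1000.
    return b@np.array([[np.cos(a),-np.sin(a),0],[np.sin(a),np.cos(a),0],[0,0,1]]).T+[p[0],p[1],0]
E
cat > fit.py <<'E'
from h import *
px={"top":np.array([(192,38),(402,78),(298,557),(336,186),(283,428)])/5.4+[250,210],
"scene":np.array([(78,118),(375,440),(648,365)])/7+[285,190]}
def f(p,ns): return np.concatenate([(proj(n,W(p,B[n]))-px[n]).ravel() for n in ns])
for ns in (["top"],["scene"],["top","scene"]):
    s=least_squares(f,[.5,.05,-1.7],args=(ns,));print(s.x,s.fun.round(1))
p=s.x;print(np.degrees(p[2]));print(W(p,[(-22,-70+28*k,60.5) for k in range(6)]).round(4))
o=r.get_obs();print(R.from_rotvec(o["orientation"]).as_matrix().round(3))
d=W(p,[(0,1,0)])-W(p,[(0,0,0)]);print(d*1000)
E
python3 fit.py
```

```text
[ 0.55270987  0.05399272 -1.77651797] [-0.4 -0.5  0.1  0.5  0.1  0.4  0.2 -0.6 -0.1  0.3]
[ 0.55728687  0.05477917 -1.78883699] [-0.1 -0.2 -0.5  0.3  0.7 -0.3]
[ 0.5540289   0.05468968 -1.78027037] [-0.5 -1.2 -0.   0.  -0.4 -0.2 -0.1 -1.2 -0.5 -0.3 -1.3 -0.6 -1.2 -0.4
 -0.2 -1.2]
-102.00197859120138
[[0.4901 0.0908 0.0605]
 [0.5175 0.0849 0.0605]
 [0.5449 0.0791 0.0605]
 [0.5723 0.0733 0.0605]
 [0.5997 0.0675 0.0605]
 [0.6271 0.0617 0.0605]]
[[ 0.943  0.333 -0.001]
 [ 0.333 -0.943  0.002]
 [-0.    -0.002 -1.   ]]
[[ 0.97814042 -0.20794547  0.        ]]
```

>>> step_arm(
  rows=[
    [0.2,0.283,0,0,0,-0.1745],
    [0.2,0.283,0,0,0,-0.1745],
    [0.2,0.283,0,0,0,-0.1745],
    [0.2,0.283,0,0,0,-0.1745],
    [0.2,0.283,0,0,0,-0.1745],
  ],
  jaw=1,
  squeeze=20,
)

```text
clock: 0.52
tcp_pos: [0.3449, -0.4656, 0.2449]
orientation: [-3.123, 0.337, 0.001]
contact_force: [1.5, 0.4, 0.6]
grip_width: 0.0255
gripper_force: 0.0
```

>>> step_arm(
  rows=[
    [0.19,0.93,0,0,0,0],
    [0.19,0.93,0,0,0,0],
    [0.19,0.93,0,0,0,0],
    [0.19,0.93,0,0,0,0],
    [0.19,0.93,0,0,0,0],
  ],
)

```text
clock: 0.93
tcp_pos: [0.3858, -0.2612, 0.2451]
orientation: [3.125, -0.327, -0.001]
contact_force: [0.6, -0.5, 0.2]
grip_width: -0.0
gripper_force: 0.0
```

>>> step_arm(
  rows=[
    [0.13,0.59,0,0,0,0],
    [0.13,0.59,0,0,0,0],
    [0.13,0.59,0,0,0,0],
    [0.13,0.59,0,0,0,0],
    [0.13,0.59,0,0,0,0],
  ],
)

```text
clock: 1.35
tcp_pos: [0.4307, -0.0579, 0.2453]
orientation: [3.124, -0.327, 0.0]
contact_force: [1.3, -0.8, -1.1]
grip_width: -0.0
gripper_force: 0.0
```

>>> step_arm(
  rows=[
    [0.047,0.259,0,0,0,0],
    [0.047,0.259,0,0,0,0],
    [0.047,0.259,0,0,0,0],
    [0.047,0.259,0,0,0,0],
    [0.047,0.259,-0.06,0,0,0],
  ],
)

```text
clock: 1.77
tcp_pos: [0.4639, 0.1049, 0.2146]
orientation: [-3.118, 0.312, -0.019]
contact_force: [2.3, 0.2, 0.0]
grip_width: -0.0003
gripper_force: 0.0
```

>>> step_arm(
  rows=[
    [0,0,-0.06,0,0,0],
    [0,0,-0.11,0,0,0],
    [0,0,-0.15,0,0,0],
    [0,0,-0.16,0,0,0],
    [0,0,-0.16,0,0,0],
  ],
)

```text
clock: 2.18
tcp_pos: [0.4577, 0.0952, 0.1118]
orientation: [3.123, -0.326, -0.006]
contact_force: [0.8, 0.5, 1.4]
grip_width: 0.0002
gripper_force: 0.0
```

```bash
python3 - <<'E'
from h import *
import cv2
a=eyes.grab_frame("top")[:,:,::-1][200:320,240:350];b=eyes.grab_frame("scene")[:,:,::-1][170:275,275:395]
a=cv2.resize(a,None,fx=4,fy=4,interpolation=cv2.INTER_CUBIC);b=cv2.resize(b,(360,480*0+315),interpolation=cv2.INTER_CUBIC)
b=cv2.copyMakeBorder(b,0,480-315,0,0,0);cv2.imwrite("pics/d.png",np.hstack([a,b]))
o=r.get_obs();print(o["clock"],o["tcp_pos"],o["contact_force"],R.from_rotvec(o["orientation"]).as_matrix().round(4))
E
```

```text
2.2833 [0.45980775 0.09575451 0.11422028] [-0.47237245 -1.01072902 -0.05676047] [[ 9.783e-01 -2.070e-01  1.000e-03]
 [-2.070e-01 -9.783e-01  3.000e-04]
 [ 9.000e-04 -5.000e-04 -1.000e+00]]
```

View pics/d.png

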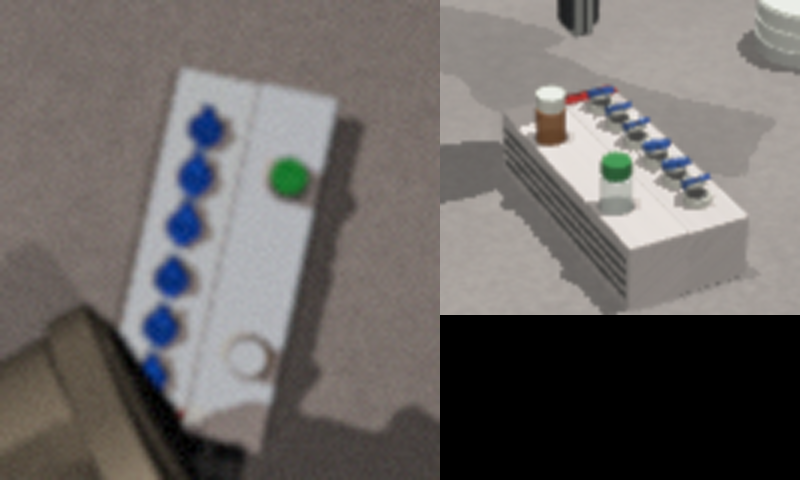

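The top view shows the block unmoved with the gripper over the red end. The scene view shows the closed tip at crop (583,32), i.e. pixel (323,181). I'll check that against the measured pose.

```bash
python3 - <<'E'
from h import *
print(proj("scene",[[.4598,.0958,.1002],[.4598,.0958,.0802],[.4798,.0958,.1002]]))
E
```

```text
[[321.29146461 179.68264617]
 [321.29325305 187.76060885]
 [327.02136252 182.96104671]]
```

>>> step_arm(
  rows=[
    [0,0.002,-0.03,0,0,0],
    [0,0.002,-0.05,0,0,0],
    [0,0.002,-0.06,0,0,0],
    [0,0.002,-0.0638,0,0,0],
    [0,0.002,-0.0638,0,0,0],
  ],
)

```text
clock: 2.7
tcp_pos: [0.4597, 0.0969, 0.0758]
orientation: [-3.124, 0.327, -0.002]
contact_force: [0.2, -0.2, 0.1]
grip_width: -0.0
gripper_force: 0.0
```

>>> step_arm(
  rows=[
    [0,0,0,0,0,0],
    [0,0,0,0,0,0],
    [0,0,0,0,0,0],
  ],
)

```text
clock: 2.95
tcp_pos: [0.4597, 0.0968, 0.0757]
orientation: [-3.124, 0.327, -0.002]
contact_force: [-0.1, 0.5, -0.2]
grip_width: -0.0
gripper_force: 0.0
```

>>> step_arm(
  rows=[
    [0.0082,-0.0017,-0.0008,0,0,0],
    [0.0164,-0.0034,-0.0008,0,0,0],
    [0.0246,-0.0051,-0.0008,0,0,0],
    [0.0328,-0.0068,-0.0008,0,0,0],
    [0.041,-0.0085,-0.0008,0,0,0],
  ],
)

```text
clock: 3.37
tcp_pos: [0.4836, 0.0917, 0.0746]
orientation: [3.124, -0.327, -0.002]
contact_force: [-3.0, 2.1, 4.7]
grip_width: -0.0
gripper_force: 2.2
```

>>> step_arm(
  rows=[
    [0.0082,-0.0017,0,0,0,0],
    [0.0164,-0.0034,0,0,0,0],
    [0.0246,-0.0051,0,0,0,0],
    [0.0328,-0.0068,0,0,0,0],
    [0.0328,-0.0068,0,0,0,0],
  ],
)

```text
clock: 3.78
tcp_pos: [0.5032, 0.0876, 0.0746]
orientation: [3.124, -0.327, -0.003]
contact_force: [-5.6, -0.4, 8.6]
grip_width: -0.0002
gripper_force: 4.7
```

>>> step_arm(
  rows=[
    [0,0,0.0005,0,0,0],
    [0,0,0.0005,0,0,0],
  ],
)

```text
clock: 3.95
tcp_pos: [0.5037, 0.0875, 0.0748]
orientation: [3.125, -0.327, 0.0]
contact_force: [-2.7, -0.2, 3.0]
grip_width: -0.0001
gripper_force: 1.9
```

```bash
cat > look.py <<'E'
from h import *
import cv2,sys
b=eyes.grab_frame("scene")[:,:,::-1];cv2.imwrite(f"pics/full_{sys.argv[1]}.png",b)
a=cv2.imread("pics/scene0.png")
c=[cv2.resize(np.ascontiguousarray(i[190:275,285:385]),(400,340),interpolation=cv2.INTER_CUBIC) for i in (a,b)]
cv2.imwrite(f"pics/s_{sys.argv[1]}.png",np.hstack(c))
# shift of the near end of the block (bottom part of block) since the start
g=[np.float32(cv2.cvtColor(np.ascontiguousarray(i[235:270,305:385]),cv2.COLOR_BGR2GRAY)) for i in (a,b)]
print("shift px",cv2.phaseCorrelate(*g,cv2.createHanningWindow((80,35),cv2.CV_32F)))
o=r.get_obs();print(o["clock"],o["tcp_pos"],o["contact_force"])
E
python3 look.py 1
```

```text
shift px ((-0.010495419545755169, -0.03174529652330449), 1.0117616666687859)
4.0 [0.50366805 0.08749154 0.07481628] [-3.05474879  1.68850508  3.81551601]
```

View pics/s_1.png

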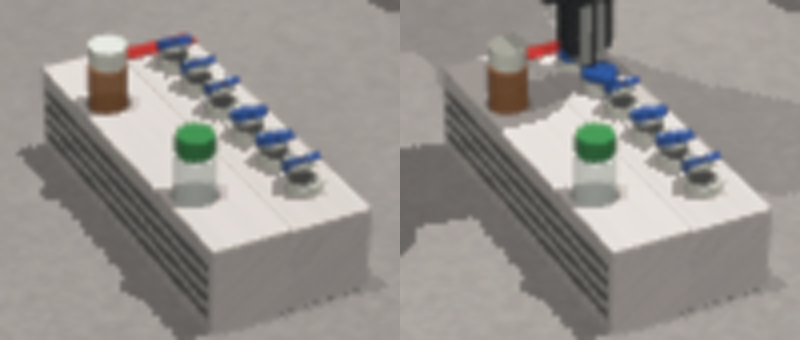

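The scene crop shows cap 1 under the tip, cap 2 (600,75) being folded down and the block unshifted. Contact is light, so I'll continue at this height.

>>> step_arm(
  rows=[
    [0.0075,-0.0016,0,0,0,0],
    [0.015,-0.0032,0,0,0,0],
    [0.0225,-0.0048,0,0,0,0],
    [0.03,-0.0064,0,0,0,0],
    [0.0375,-0.008,0,0,0,0],
  ],
)

```text
clock: 4.42
tcp_pos: [0.5268, 0.0825, 0.0748]
orientation: [-3.124, 0.328, -0.001]
contact_force: [-1.8, 0.4, 0.9]
grip_width: 0.0001
gripper_force: 1.1
```

>>> step_arm(
  rows=[
    [0.0075,-0.0016,0,0,0,0],
    [0.015,-0.0032,0,0,0,0],
    [0.0225,-0.0048,0,0,0,0],
    [0.03,-0.0064,0,0,0,0],
    [0.0375,-0.008,0,0,0,0],
  ],
)

```text
clock: 4.83
tcp_pos: [0.5491, 0.0778, 0.0748]
orientation: [-3.125, 0.327, -0.0]
contact_force: [-0.9, -0.4, -0.1]
grip_width: -0.0001
gripper_force: 0.2
```

>>> step_arm(
  rows=[
    [0,0,-0.0005,0,0,0],
    [0.0075,-0.0016,-0.0005,0,0,0],
    [0.015,-0.0032,-0.0005,0,0,0],
    [0.0225,-0.0048,-0.0005,0,0,0],
    [0.03,-0.0064,-0.0005,0,0,0],
  ],
)

```text
clock: 5.25
tcp_pos: [0.5659, 0.0745, 0.0746]
orientation: [3.125, -0.326, -0.002]
contact_force: [-3.0, 0.2, 3.0]
grip_width: -0.0003
gripper_force: 1.5
```

>>> step_arm(
  rows=[
    [0.0075,-0.0016,0,0,0,0],
    [0.015,-0.0032,0,0,0,0],
    [0.0225,-0.0048,0,0,0,0],
    [0.03,-0.0064,0,0,0,0],
    [0.0375,-0.008,0,0,0,0],
  ],
)

```text
clock: 5.67
tcp_pos: [0.5873, 0.0699, 0.0747]
orientation: [3.124, -0.326, -0.007]
contact_force: [-11.5, 2.0, 16.4]
grip_width: -0.0001
gripper_force: 8.5
```

>>> step_arm(
  rows=[
    [0,0,0.0008,0,0,0],
    [0,0,0.0008,0,0,0],
  ],
)

```text
clock: 5.83
tcp_pos: [0.5899, 0.069, 0.0751]
orientation: [-3.124, 0.327, -0.002]
contact_force: [0.2, 0.1, -0.3]
grip_width: 0.0003
gripper_force: 0.0
```

```bash
python3 look.py 2
```

```text
shift px ((0.3169534578265498, 0.23638349329218045), 0.9191547127233611)
5.8833 [0.58960786 0.06896958 0.07491184] [-0.83260624  0.05408447 -0.18195198]
```

View pics/s_2.png

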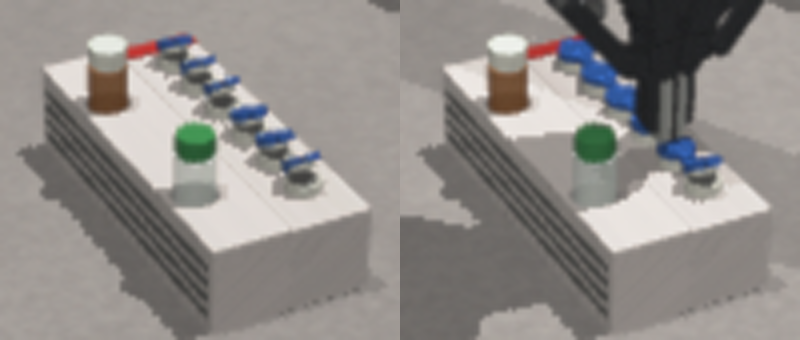

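Caps 1–4 now lie flat, cap 5 (677,150) is half down and cap 6 (705,165) is still ajar. The block has moved about 1 mm at most. The force rises as the tip meets a hinge, so I'll enter higher and press only over each tab.

>>> step_arm(
  rows=[
    [0.006,-0.0013,0.0004,0,0,0],
    [0.012,-0.0026,0.0004,0,0,0],
    [0.018,-0.0038,0.0002,0,0,0],
    [0.022,-0.0047,0,0,0,0],
    [0.022,-0.0047,-0.0004,0,0,0],
  ],
)

```text
clock: 6.3
tcp_pos: [0.603, 0.0662, 0.0748]
orientation: [-3.124, 0.328, -0.001]
contact_force: [2.0, -1.1, 0.7]
grip_width: -0.0001
gripper_force: 0.8
```

>>> step_arm(
  rows=[
    [0,0,-0.0002,0,0,0],
    [0,0,-0.0002,0,0,0],
  ],
)

```text
clock: 6.47
tcp_pos: [0.6024, 0.0664, 0.0748]
orientation: [-3.124, 0.327, -0.001]
contact_force: [0.4, -0.9, 0.9]
grip_width: -0.0002
gripper_force: 0.4
```

>>> step_arm(
  rows=[
    [0,0,-0.0004,0,0,0],
    [0,0,-0.0004,0,0,0],
    [0,0,0.003,0,0,0],
  ],
)

```text
clock: 6.72
tcp_pos: [0.6016, 0.0665, 0.0762]
orientation: [3.124, -0.327, -0.001]
contact_force: [0.2, 0.4, 0.8]
grip_width: 0.0003
gripper_force: 0.0
```

>>> step_arm(
  rows=[
    [0.009,-0.0019,0,0,0,0],
    [0.018,-0.0038,0,0,0,0],
    [0.027,-0.0057,0,0,0,0],
    [0.036,-0.0077,0,0,0,0],
    [0.045,-0.0096,0,0,0,0],
  ],
)

```text
clock: 7.13
tcp_pos: [0.6298, 0.0605, 0.0763]
orientation: [3.124, -0.327, -0.0]
contact_force: [0.3, -0.5, 0.1]
grip_width: 0.0004
gripper_force: 0.1
```

>>> step_arm(
  rows=[
    [0.008,-0.0017,-0.0015,0,0,0],
    [0.008,-0.0017,-0.0025,0,0,0],
    [0.008,-0.0017,-0.003,0,0,0],
    [0.008,-0.0017,-0.0034,0,0,0],
    [0.008,-0.0017,-0.0034,0,0,0],
  ],
)

```text
clock: 7.55
tcp_pos: [0.6342, 0.0597, 0.0747]
orientation: [-3.125, 0.327, -0.001]
contact_force: [1.0, -1.3, 1.2]
grip_width: 0.0001
gripper_force: 0.8
```

>>> step_arm(
  rows=[
    [0,0,-0.0003,0,0,0],
    [0,0,-0.0003,0,0,0],
    [0,0,-0.0003,0,0,0],
  ],
)

```text
clock: 7.8
tcp_pos: [0.6342, 0.0597, 0.0747]
orientation: [-3.125, 0.327, -0.001]
contact_force: [0.4, -0.5, 3.2]
grip_width: -0.0002
gripper_force: 2.0
```

>>> step_arm(
  rows=[
    [0,0,0.04,0,0,0],
    [0,0,0.1,0,0,0],
    [0,0,0.16,0,0,0],
    [0,0,0.2,0,0,0],
    [0,0,0.25,0,0,0],
  ],
)

```text
clock: 8.22
tcp_pos: [0.6327, 0.0599, 0.2246]
orientation: [3.124, -0.326, -0.004]
contact_force: [1.0, 0.8, -0.5]
grip_width: -0.0004
gripper_force: 0.0
```

>>> step_arm(
  rows=[
    [0,-0.06,0,0,0,0],
    [0,-0.12,0,0,0,0],
    [0,-0.18,0,0,0,0],
    [0,-0.24,0,0,0,0],
    [0,-0.3,0,0,0,0],
  ],
)

```text
clock: 8.63
tcp_pos: [0.6329, -0.1214, 0.2237]
orientation: [-3.124, 0.326, 0.003]
contact_force: [1.3, -0.8, -0.1]
grip_width: 0.0003
gripper_force: 0.0
```

>>> step_arm(
  rows=[
    [0,-0.06,0,0,0,0],
    [0,-0.12,0,0,0,0],
    [0,-0.18,0,0,0,0],
    [0,-0.18,0,0,0,0],
    [0,-0.18,0,0,0,0],
  ],
)

```text
clock: 9.05
tcp_pos: [0.6324, -0.2314, 0.2231]
orientation: [3.123, -0.335, -0.004]
contact_force: [0.1, 1.1, 0.0]
grip_width: -0.0001
gripper_force: 0.0
```

```bash
python3 look.py 3; python3 - <<'E'
from h import *
import cv2
b=cv2.imread("pics/full_3.png")[190:275,285:385]
b=cv2.resize(b,None,fx=7,fy=7,interpolation=cv2.INTER_CUBIC);cv2.imwrite("pics/s_big.png",b)
t=eyes.grab_frame("top")[:,:,::-1];cv2.imwrite("pics/top3.png",t)
c=[cv2.resize(np.ascontiguousarray(i[210:320,250:340]),None,fx=4.4,fy=4.4,interpolation=cv2.INTER_CUBIC) for i in (cv2.imread("pics/top0.png"),t)]
cv2.imwrite("pics/t_big.png",np.hstack(c))
E
```

```text
shift px ((-0.1511911791680447, 0.06342157678868432), 1.0228717989391751)
9.1 [ 0.63306382 -0.22857353  0.22331866] [-0.13961956  0.91990346  0.34578392]
```

View pics/s_big.png

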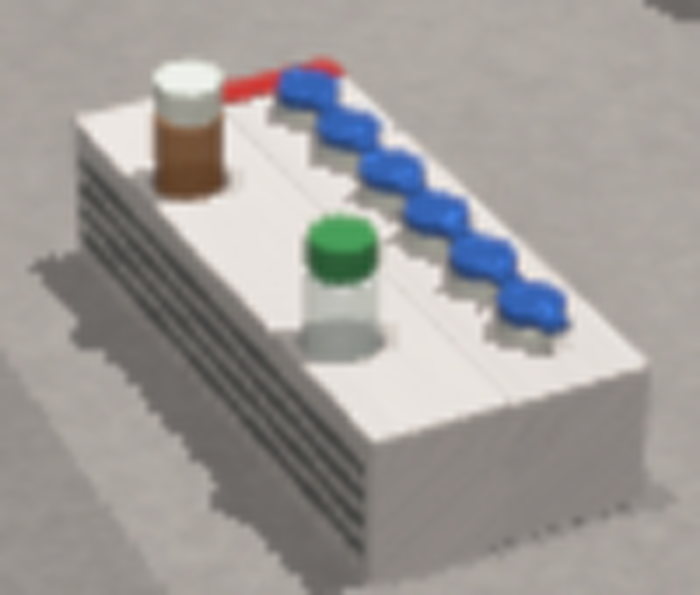

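View pics/t_big.png

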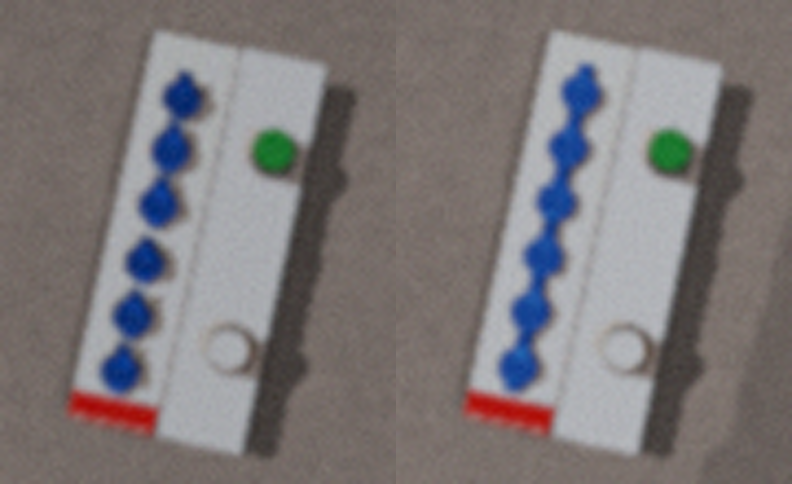

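Both views show all six caps flat, from (308,88) to (532,305) in the scene crop. The block and vials are where they were.

```bash
python3 -c "
from bench import r
print(r.hand_in())"
```

```text
the job is handed in; nothing more can be done
None
```

I closed all six caps in order from the red-banded end and handed the job in at about 9 s; the last pictures show them flat, with the block and vials where they were, and the highest contact force read was about 20 N, briefly, at cap 5's hinge.

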